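Build up the filter cell on its base

ROBOT

A 7-joint arm with a two-finger parallel gripper is mounted at the origin on the work surface. World frame = base frame: x ahead of the robot, y to its left, z up, the work surface at z = 0. Lengths are in m, angles in rad, forces in N, time in s.
With the tool pointing down it reaches from about 0.425 to 0.925 m from the base axis. Payload 6.8 kg.
Tool frame: the origin (TCP) lies on the front face of the gripper's body, between the roots of the fingers; the fingertips stand 73 mm ahead of it and the grasp point (between the pads) lies 54 mm ahead of it; z points along the fingers, y is the direction in which the jaws open and shut (so a half turn about z gives the same grasp; the last joint's range is limited). The gripper opens to 85 mm and grips with 20 to 120 N. Pads are 22 mm wide; open, the fingers measure 114 mm over their backs; the gripper's body (76 mm by 85 mm) begins 54 mm behind the grasp point. The pads swing forward as they close: fully open they stand 13 mm farther back than shut.
Start: joints at [0.992, 0.477, 0.022, 1.555, -0.011, 1.109, -0.083], TCP at [0.306, -0.602, 0.304] pointing down, gripper open.
Joint ranges: [-2.96, 2.96], [-0.34, 2.1], [-1.41, 1.46], [0.24, 2.44], [-1.37, 4.51], [0.17, 1.92], [-2.96, 2.96]. Speed limits (rad/s): [2.39, 2.39, 3.14, 3.14, 3.14, 3.14, 3.14].

INTERFACE

Orientations are given as a rotation vector (axis times angle).
In Python, from bench import * gives the robot as it stands.
- The arm moves only by the tool jog_arm, never from a script. Its argument "plan" is a list of rows, each a list of 2 entries, a list of its own where there are three numbers: the shift along the world's x, y, z in cm, then the turn about the world's z in rad. In form: [[[tx, ty, tz], twist], ...]. A call has 1 to 12 rows; each row shifts and turns the commanded pose from where the row before left it; what a row does not reach is not made up. A row lasts 1/10 s, in which the tool goes at most 50 mm and 8.59 degrees, less where a joint would pass 70% of its speed; a pose out of reach is approached as far as the arm can. A call is refused whole if a number of a shift passes 5 or a number of a turn 0.15, either way. A call with a gripper value outside its range is refused whole. "hand" is the finger opening in cm, from 0 to 8.54, set as the call begins (left out, the last holds). The fingers move at their own pace and stop on an object; "grip_force" is the grip in N (left out, the last holds). Time passes only in rows, so rows that do not move let the fingers close. It gives the time, the measured TCP pose, the force and the opening at its end, in the units of the state.
- get_obs(): the state, without advancing time (a new reading comes with each control period).
- grab_frame(name): name is "scene" or "top" or "wrist"; returns the picture (480x640x3 uint8, red, green, blue); there is no depth.
- get_calibration(name): a dict with "intrinsics" (3x3 intrinsics, pixels), "k1" (the pictures are not rectified: a ray, as slopes to the right and down, at radius r is drawn at 1 + k1 r^2 times it, then the intrinsics apply), "xyz" and "orientation" of the camera in the world. Camera axes: x right, y down, z forward; pixel columns grow to the right and rows downward; lengths in m; the calibration is good to about 2 mm. A picture is of the moment at which its call begins: read the wrist's pose just before it. get_calibration takes no time and is no camera call; for the wrist camera it gives the pose at the moment of the call.
- hand_in(): hands the job in, once; it reports no verdict.
The state is a dict: "clock": time; "joints": joint angles; "qvel": joint speeds; "tau": joint torques, N m; "tcp_pos": TCP position; "orientation": TCP orientation; "contact_force": force on the tool from outside, world axes, zero at the start; "moment": the same for the moment, N m; "grip_width": finger opening in m.
Only numpy, scipy, OpenCV 4.12 (cv2) and the standard library are available. Lean on these libraries where they do the work, as an engineer would, in place of code of your own. Each camera call takes 0.05 s, during which the arm holds its last target. There are 200 camera calls.

TASK

Build the filter cell on the white filtration base: stand the plain metal cup in the base's collar, lower the white perforated puck flat onto the bottom of the cup with its stem up, seat the open brimmed barrel on the cup with its narrow end fully in the cup's mouth, and close the barrel's top with the black cap, knob up. Fit them one at a time in that order, each released and fully home before the next, and leave the flask, the red rack and the glass beaker where they stand.

Things in the scene. Friction and masses are not known exactly. Their poses are not given: they have to be found in the camera images.
- seat (a point): Filtration base, fixed to the bench: white flat housing 120 x 120 mm, 30 mm high, thin blue band, steel collar on top. This point is the centre of the seat: on the housing's top face inside the collar, 30 mm above the bench; z up. The collar is a ring of inner diameter 70, outer 82 mm, standing 8 mm above the seat.
- cup_center (a point): Metal cup, loose, mouth up: plain steel cylinder, outer diameter 64 mm, 66 mm high, wall 4 mm (inner diameter 56 mm), bottom 6 mm thick, 60 mm deep inside; about 0.25 kg. This point is its centre, 33 mm above its underside; z up. Grip it across the outside at half height or above, to keep the fingertips above the base's collar.
- puck_center (a point): Puck, loose, stem up: white disc, diameter 48 mm, 8 mm thick, with small holes and a central stem of diameter 12 mm; 56 mm high in all; 0.08 kg. This point is its centre, 28 mm above its underside; z up. Grip the stem 10 to 15 mm below its top. On the cup's bottom the stem's top is 4 mm below the cup's rim, the fingers are inside the 56 mm mouth: open them only about 8 mm, draw straight up.
- barrel_center (a point): Barrel, loose, on its narrow end: aluminium tube open at both ends, 70 mm high. The lowest 10 mm is a spigot, diameter 48 mm, tapered foot; on it a brim, diameter 80 mm, 5 mm thick; above that the tube, 64 mm outside, 56 mm inside; 0.22 kg. This point is its centre, 35 mm above its underside; z up. Home, the brim rests on the cup's rim. Grip the tube outside, 10 to 20 mm above this point.
- cap_center (a point): Cap, loose, knob up: black plastic, 54 mm high. The lowest 10 mm is a plug, diameter 47 mm, tapered foot; then a flange, diameter 68 mm, 10 mm thick; then a round knob, diameter 24 mm, 34 mm high; 0.15 kg. This point is its centre, 27 mm above its underside; z up. Home, the flange rests on the barrel's top rim. Grip the knob about 12 mm below its top.
- flask_center (a point): Bystander, not to be disturbed: glass flask with a blue screw cap, diameter 70 mm, 120 mm high; this point is its centre, half-way up.
- rack_center (a point): Bystander, not to be disturbed: red rack with rows of dark holes, 85 x 120 x 45 mm high; this point is its centre.
- beaker_center (a point): Bystander, not to be disturbed: open glass beaker, diameter 72 mm, 90 mm high; this point is its centre, half-way up.
Mind the look-alikes: they are no part of the job. What is shaped like the part that bears puck_center but orange is not meant.

How it is judged:
On the way, in this order (a step that is already met when the one before it is completed fails the run):
1. the cup stands in the collar of the base, released (horizontal distance between cup_center and seat below 0.006 m and z of cup_center in the frame of seat between 0.03 and 0.036 m and angle between cup_center's own z axis and vertical below 0.07 rad and contact force between the fingers and cup below 0.05 N and linear speed of cup below 0.03 m/s), for 0.2 s.
2. the puck lies flat on the bottom of the seated cup, released (horizontal distance between cup_center and seat below 0.006 m and z of cup_center in the frame of seat between 0.03 and 0.036 m and angle between each of cup_center, puck_center's own z axis and vertical below 0.07 rad and horizontal distance between puck_center and cup_center below 0.007 m and z of puck_center in the frame of seat between 0.031 and 0.037 m and contact force between the fingers and puck below 0.05 N and linear speed of puck below 0.03 m/s), for 0.2 s.
3. the barrel is seated on the cup, released (horizontal distance between cup_center and seat below 0.006 m and z of cup_center in the frame of seat between 0.03 and 0.036 m and angle between each of cup_center, puck_center, barrel_center's own z axis and vertical below 0.07 rad and horizontal distance between each of puck_center, barrel_center and cup_center below 0.007 m and z of puck_center in the frame of seat between 0.031 and 0.037 m and z of barrel_center in the frame of seat between 0.088 and 0.094 m and contact force between the fingers and barrel below 0.05 N and linear speed of barrel below 0.03 m/s), for 0.2 s.
4. the cap closes the barrel, released (horizontal distance between cup_center and seat below 0.006 m and z of cup_center in the frame of seat between 0.03 and 0.036 m and angle between each of cup_center, puck_center, barrel_center, cap_center's own z axis and vertical below 0.07 rad and horizontal distance between each of puck_center, barrel_center and cup_center below 0.007 m and z of puck_center in the frame of seat between 0.031 and 0.037 m and z of barrel_center in the frame of seat between 0.088 and 0.094 m and horizontal distance between cap_center and barrel_center below 0.008 m and z of cap_center in the frame of seat between 0.139 and 0.147 m and contact force between the fingers and cap below 0.05 N and linear speed of cap below 0.03 m/s), for 0.2 s.
At the end, for the whole second after the job is handed in: Cup in the collar (6 mm off the seat's centre, 3 mm in height), puck on the cup's bottom (7 mm off the cup's axis, 3 mm), barrel's brim on the cup's rim (7 mm, 3 mm), cap's flange on the barrel's rim (8 mm off its axis, 4 mm); all within 4 degrees of upright, at rest and released (horizontal distance between cup_center and seat below 0.006 m and z of cup_center in the frame of seat between 0.03 and 0.036 m and angle between each of cup_center, puck_center, barrel_center, cap_center's own z axis and vertical below 0.07 rad and horizontal distance between each of puck_center, barrel_center and cup_center below 0.007 m and z of puck_center in the frame of seat between 0.031 and 0.037 m and z of barrel_center in the frame of seat between 0.088 and 0.094 m and horizontal distance between cap_center and barrel_center below 0.008 m and z of cap_center in the frame of seat between 0.139 and 0.147 m and linear speed of each of cup, puck, barrel, cap below 0.02 m/s and angular speed of each of cup, puck, barrel, cap below 0.2 rad/s); the robot touches nothing.
It fails at once if the flask is shifted by more than 25 mm or tipped (distance of flask_center from where it was at the start of the episode above 0.025 m or angle between flask_center's own z axis and vertical above 0.3 rad).
It fails at once if the rack is shifted by more than 25 mm or tipped (distance of rack_center from where it was at the start of the episode above 0.025 m or angle between rack_center's own z axis and vertical above 0.3 rad).
It fails at once if the beaker is shifted by more than 25 mm or tipped (distance of beaker_center from where it was at the start of the episode above 0.025 m or angle between beaker_center's own z axis and vertical above 0.3 rad).
It also fails if it takes over 144 s, if anything falls off the work surface, if the arm or the gripper's body presses on something with over 40 N, if the wrist force passes 120 N, or if a joint passes its speed limit or range.

## Working session

There is one attempt and no reset: what is moved stays moved. The work goes in short steps, Python scripts to look and compute and a tool call to move; the robot and the scene stay as the last step left them, time stands still between calls to the robot, and variables do not carry over. Pictures are saved under pics/ and viewed, about 12 in all and at most 16, crops included, and the job is handed in when it is done.

Besides the shell and the picture viewer there is one more tool, called after "Call:" as name(argument=value, ...) on one line, values as JSON. jog_arm: Moves the arm, as the interface text tells. Its arguments: {"type":"object","properties":{"plan":{"type":"array","items":{"type":"array"}},"hand":{"type":"number"},"grip_force":{"type":"number"}},"required":["plan"]}

```bash
ls; mkdir -p pics; cat > h.py <<'E'
from bench import *
import numpy as np, cv2
from scipy.spatial.transform import Rotation as R
def cal(n):
    c=get_calibration(n); return c
def rot(c):
    o=np.array(c["orientation"]); return o if o.shape==(3,3) else R.from_rotvec(o).as_matrix()
def pix2plane(c,u,v,z):
    K=np.array(c["intrinsics"]); d=np.array([[[u,v]]],float)
    p=cv2.undistortPoints(d,K,np.array([0,0,0,0,0.]))[0,0]
    r=np.hypot(*p); s=r
    for _ in range(30): s=r/(1+c["k1"]*s*s)
    p=p*(s/r) if r>0 else p
    ray=rot(c)@np.array([p[0],p[1],1]); o=np.array(c["xyz"])
    return o+ray*(z-o[2])/ray[2]
def proj(c,P):
    q=rot(c).T@(np.array(P)-np.array(c["xyz"])); x=q[:2]/q[2]; x=x*(1+c["k1"]*(x@x))
    K=np.array(c["intrinsics"]); return K[0,0]*x[0]+K[0,2],K[1,1]*x[1]+K[1,2]
def save(n,f):
    im=grab_frame(n)[:,:,::-1]; cv2.imwrite("pics/"+f,im); return im
E
python3 - <<'E'
from h import *
for n in("scene","top","wrist"): print(n,get_calibration(n))
print(get_obs())
save("top","top0.png");save("scene","scene0.png")
E
```

```text
pics
scene {'intrinsics': array([[564.2091514 ,   0.        , 318.92609125],
       [  0.        , 564.2091514 , 234.54433014],
       [  0.        ,   0.        ,   1.        ]]), 'k1': 0.033618200680957035, 'xyz': array([ 1.12395843, -0.76270187,  1.0957144 ]), 'orientation': array([-2.30074813, -0.75767994,  0.2824044 ])}
top {'intrinsics': array([[545.08903188,   0.        , 317.7238496 ],
       [  0.        , 545.08903188, 245.01455126],
       [  0.        ,   0.        ,   1.        ]]), 'k1': -0.014551846160227607, 'xyz': array([ 0.49013032, -0.00313423,  1.17005266]), 'orientation': array([-2.17933951,  2.15543476, -0.07652327])}
wrist {'intrinsics': array([[334.62507279,   0.        , 327.03582522],
       [  0.        , 334.62507279, 242.08143957],
       [  0.        ,   0.        ,   1.        ]]), 'k1': -0.012207851434475558, 'xyz': array([ 0.36913635, -0.56942125,  0.37230776]), 'orientation': array([ 2.46575887, -1.51091381, -0.21910235])}
{'clock': 0.0, 'joints': array([ 0.9919165 ,  0.47777995,  0.022347  ,  1.55645119, -0.01151374,
        1.10930527, -0.08310069]), 'qvel': array([ 1.45307195e-03,  4.35146081e-04, -5.30655257e-05, -6.88995715e-04,
        1.90131539e-03, -6.26408894e-04,  4.64805832e-04]), 'tau': array([-3.44581731e-04, -5.96443784e+01,  1.60806835e+00, -2.81195283e+01,
        1.25365428e-02,  9.16729448e-03, -2.01450001e-05]), 'tcp_pos': array([ 0.30595218, -0.60116118,  0.30293936]), 'orientation': array([-3.05327103e+00, -7.32297776e-01,  8.54837523e-04]), 'contact_force': array([-0.20251058,  0.40159689, -0.59221405]), 'moment': array([0.03524049, 0.0145275 , 0.00877415]), 'grip_width': 0.08542762598333106}
```

View pics/top0.png

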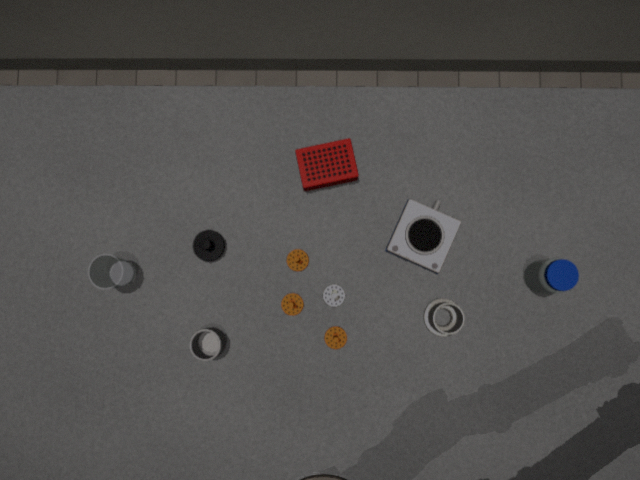

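View pics/scene0.png

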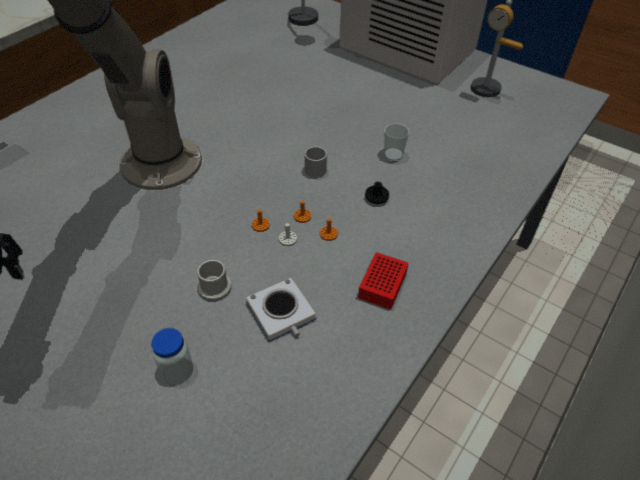

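Top view: the base is at about (425,235), cup (206,345), white puck (334,295) among three orange ones, barrel (445,317), cap (209,246), flask (560,276), rack (327,164) and beaker (107,272). Next I'll enlarge crops of the parts.

```bash
python3 - <<'E'
from h import *
im=cv2.imread("pics/top0.png")
cs=[(206,345),(334,300),(445,317),(209,246),(425,235),(327,164)]
t=[]
for u,v in cs:
    k=cv2.resize(im[v-32:v+32,u-32:u+32],(256,256),interpolation=cv2.INTER_CUBIC)
    k=cv2.convertScaleAbs(k,alpha=1.6)
    for i in range(0,64,8): cv2.line(k,(i*4,0),(i*4,5),(0,255,0),1);cv2.line(k,(0,i*4),(5,i*4),(0,255,0),1)
    t.append(k)
cv2.imwrite("pics/crops.png",np.vstack([np.hstack(t[:3]),np.hstack(t[3:])]))
c=get_calibration("top")
for n,u,v,z in [("cup rim",206,344,.066),("puck disc",334,295,.008),("barrel top",445,317,.07),("cap knob",209,245,.054),("collar",425,234,.038),("flask",562,275,.12),("rack",327,160,.045),("beaker",104,271,.09)]: print(n,pix2plane(c,u,v,z).round(4))
E
```

```text
cup rim [0.386  0.2397 0.066 ]
puck disc [ 0.4871 -0.0173  0.008 ]
barrel top [ 0.4461 -0.2385  0.07  ]
cap knob [0.5869 0.2421 0.054 ]
collar [ 0.616  -0.2053  0.038 ]
flask [ 0.5305 -0.4522  0.12  ]
rack [7.696e-01 4.000e-04 4.500e-02]
beaker [0.5295 0.4437 0.09  ]
```

View pics/crops.png

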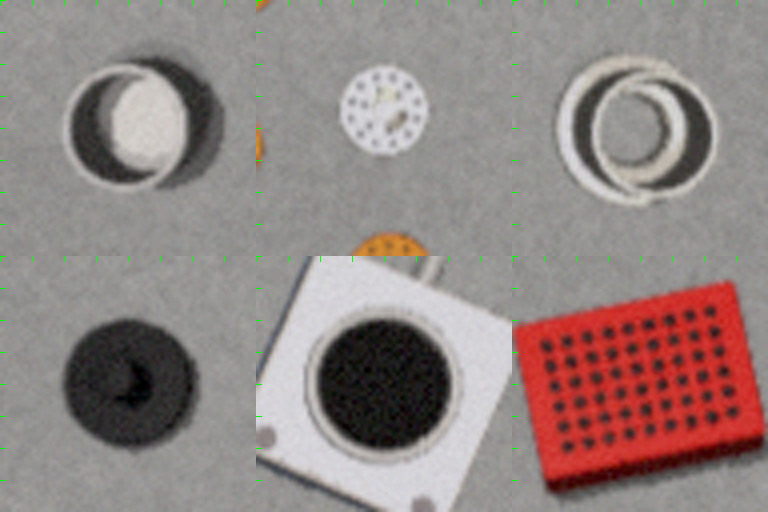

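```bash
python3 - <<'E'
from h import *
c=get_calibration("top")
for n,u,v,z in [("cup rim",205.5,344.7,.066),("puck disc",334,295.5,.008),("barrel top",448.7,319,.07),("barrel brim",443,317,.015),("cap flange",209.7,246,.02),("collar",425,235,.038)]: print(n,pix2plane(c,u,v,z).round(4))
o=get_obs();T=R.from_rotvec(o["orientation"]).as_matrix();w=get_calibration("wrist")
print(T.round(3)); print("cam in tool",T.T@(np.array(w["xyz"])-o["tcp_pos"])); print((T.T@rot(w)).round(3))
print(pix2plane(w,320,240,0.05))
E
```

```text
cup rim [0.3846 0.2407 0.066 ]
puck disc [ 0.4861 -0.0173  0.008 ]
barrel top [ 0.4422 -0.2459  0.07  ]
barrel brim [ 0.4438 -0.2461  0.015 ]
cap flange [0.5878 0.248  0.02  ]
collar [ 0.6139 -0.2053  0.038 ]
[[ 0.891  0.454 -0.001]
 [ 0.454 -0.891  0.001]
 [-0.    -0.002 -1.   ]]
cam in tool [ 0.07067741  0.00026096 -0.06939064]
[[ 0.    -0.96  -0.281]
 [ 1.     0.    -0.   ]
 [ 0.    -0.281  0.96 ]]
[ 0.28354313 -0.60447318  0.05      ]
```

Call:
jog_arm(plan=[[[2.4,4,0],0],[[2.4,4,0],0],[[2.4,4,0],0],[[2.4,4,0],0],[[2.4,4,0],0],[[2.4,4,0],0],[[2.4,4,0],0],[[2.4,4,0],0],[[1,4.5,0],0],[[0,4.5,0],0],[[0,4.5,0],0],[[0,0,0],0]])

```text
clock: 1.3
tcp_pos: [0.5085, -0.1393, 0.3038]
orientation: [-3.048, -0.748, -0.0]
contact_force: [0.6, 0.9, 0.4]
grip_width: 0.0855
```

Call:
jog_arm(plan=[[[0,4.5,0],0],[[0,4.5,0],0],[[0,4.5,0],0],[[0,4.5,0],0],[[-2,4,0],0],[[-2,4,0],0],[[-2,4,0],0],[[-2,4,0],0],[[-2,4,-1],0],[[-2.4,0.6,-1],0],[[0,0,0],0],[[0,0,0],0]])

```text
clock: 2.5
tcp_pos: [0.3842, 0.239, 0.2837]
orientation: [3.054, 0.733, -0.001]
contact_force: [0.4, 0.6, 0.3]
grip_width: 0.0849
```

```bash
python3 - <<'E'
from h import *
o=get_obs();print(o["clock"],o["tcp_pos"],o["orientation"])
w=get_calibration("wrist");save("wrist","w1.png")
print(proj(w,[.385,.2407,.066]),pix2plane(w,320,240,.066))
E
```

```text
2.5 [0.38415796 0.23898352 0.28366278] [ 3.05410655e+00  7.33311866e-01 -8.38517872e-04]
(np.float64(325.3649015822058), np.float64(225.80653386543418)) [0.37122545 0.23907048 0.066     ]
```

View pics/w1.png

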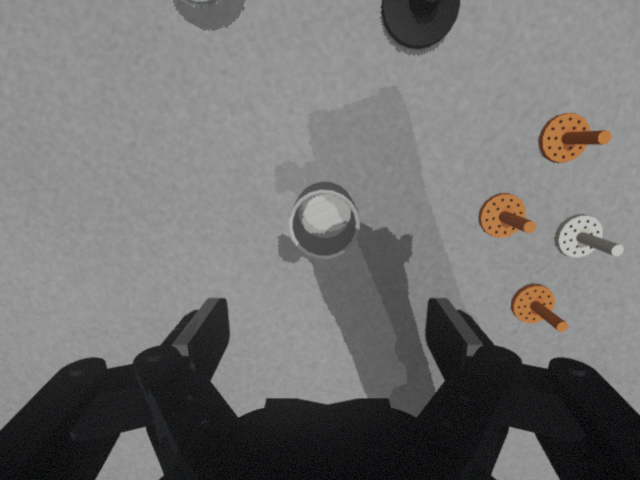

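Cup rim ellipse centre is at (324,225), and the prediction was (325,226), so the two agree. I'll descend and grip.

Call:
jog_arm(plan=[[[0.1,0.1,-4],0],[[0,0.1,-4],0],[[0,0,-4],0],[[0,0,-3],0],[[0,0,-2.2],0],[[0,0,-1],0],[[0,0,0],0],[[0,0,0],0]])

```text
clock: 3.35
tcp_pos: [0.3862, 0.2415, 0.1027]
orientation: [-3.055, -0.731, -0.002]
contact_force: [0.6, 1.2, 0.2]
grip_width: 0.0854
```

Call:
jog_arm(plan=[[[0,0,0],0],[[0,0,0],0],[[0,0,0],0],[[0,0,0],0],[[0,0,0],0],[[0,0,0],0],[[0,0,0],0],[[0,0,0],0]], hand=5.5, grip_force=40)

```text
clock: 4.15
tcp_pos: [0.386, 0.2419, 0.1035]
orientation: [-3.055, -0.732, -0.004]
contact_force: [-1.7, -0.9, 9.6]
grip_width: 0.0641
```

Call:
jog_arm(plan=[[[0,0,1.5],0],[[0,0,4],0],[[0,0,4.5],0],[[0.5,-1,4.5],0],[[2,-4,0.5],0],[[2.3,-4.4,0],0],[[2.3,-4.4,0],0],[[2.3,-4.4,0],0],[[2.3,-4.4,0],0],[[2.3,-4.4,0],0],[[2.3,-4.4,0],0],[[2.3,-4.4,0],0]])

```text
clock: 5.35
tcp_pos: [0.5714, -0.1185, 0.2524]
orientation: [3.055, 0.733, 0.0]
contact_force: [1.4, 0.5, -3.5]
grip_width: 0.0635
```

Call:
jog_arm(plan=[[[2.3,-4.4,0],0],[[2,-4,0],0],[[0.2,-0.9,0],0],[[0,0,0],0],[[0,0,0],0],[[0,0,0],0]])

```text
clock: 5.95
tcp_pos: [0.6159, -0.2072, 0.2521]
orientation: [-3.053, -0.737, 0.0]
contact_force: [-0.0, -0.5, -2.5]
grip_width: 0.0639
```

```bash
python3 - <<'E'
from h import *
o=get_obs();print(o["clock"],o["tcp_pos"],o["orientation"],o["grip_width"],o["contact_force"])
w=get_calibration("wrist");save("wrist","w2.png")
print(proj(w,[.6139,-.2053,.038]))
E
```

```text
5.95 [ 0.61586556 -0.20716701  0.2520603 ] [-3.05273915e+00 -7.36736036e-01  5.15371100e-05] 0.06391023464263525 [-0.04179305 -0.53090252 -2.51916374]
(np.float64(324.18147714147983), np.float64(229.7176384084346))
```

View pics/w2.png

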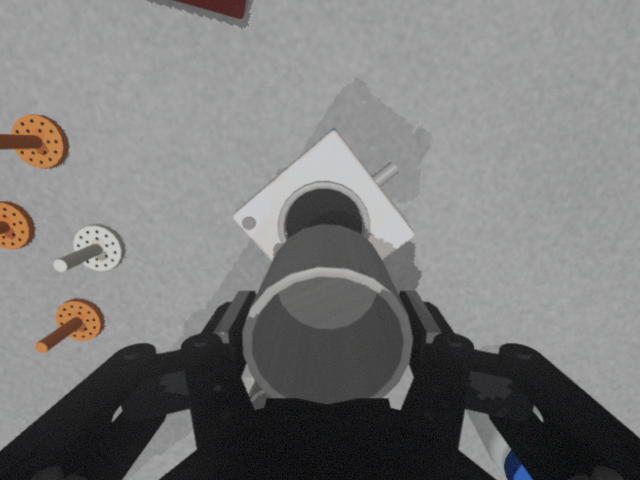

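```bash
python3 - <<'E'
from h import *
w=get_calibration("wrist")
a=np.linspace(0,2*np.pi,361)
def ext(c,r,z):
    p=np.array([proj(w,[c[0]+r*np.cos(t),c[1]+r*np.sin(t),z]) for t in a]); return p.min(0).round(1),p.max(0).round(1)
print("collar",ext([.6139,-.2053],.041,.038))
print("cup rim",ext([.6159,-.2072],.032,.2146)); print("cup bot",ext([.6159,-.2072],.032,.1486))
print(get_obs()["tcp_pos"])
im=cv2.imread("pics/w2.png"); cv2.imwrite("pics/w2c.png",cv2.convertScaleAbs(cv2.resize(im[160:420,220:430],None,fx=2.3,fy=2.3,interpolation=2),alpha=2))
E
```

```text
collar (array([276.9, 182.3]), array([370.8, 273.5]))
cup rim (array([238.6, 263.1]), array([413.6, 416. ]))
cup bot (array([268.9, 220.6]), array([384.2, 328. ]))
[ 0.61599645 -0.20730133  0.25217291]
```

View pics/w2c.png

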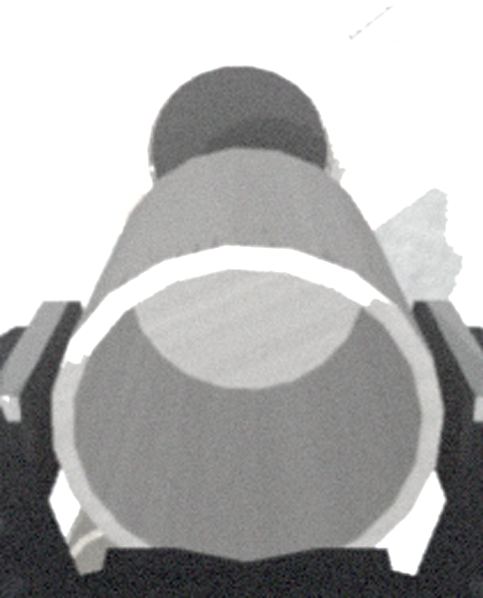

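Call:
jog_arm(plan=[[[-0.2,0.2,-3],0],[[0,0,-3],0],[[0,0,-2],0],[[0,0,-1],0],[[0,0,-0.8],0],[[0,0,-0.5],0],[[0,0,-0.5],0],[[0,0,-0.4],0],[[0,0,-0.2],0],[[0,0,0],0],[[0,0,0],0]])

```text
clock: 7.1
tcp_pos: [0.6156, -0.2072, 0.1408]
orientation: [3.054, 0.733, 0.005]
contact_force: [-3.8, 1.6, 11.4]
grip_width: 0.0635
```

Call:
jog_arm(plan=[[[0,0,0.6],0],[[0,0,0],0],[[0,0,0],0],[[0,0,0],0]])

```text
clock: 7.5
tcp_pos: [0.6139, -0.2076, 0.1435]
orientation: [-3.055, -0.732, 0.001]
contact_force: [0.2, -0.5, -2.8]
grip_width: 0.0636
```

```bash
python3 - <<'E'
from h import *
o=get_obs();print(o["clock"],o["tcp_pos"],o["orientation"],o["contact_force"])
i=save("wrist","w3.png");w=get_calibration("wrist"); s=save("scene","s3.png")
c=get_calibration("scene");p=proj(c,[.614,-.205,.06]);print(p)
u,v=map(int,p); k=cv2.resize(s[v-38:v+38,u-50:u+50],(800,608)[:2],interpolation=2)[:600]
a=cv2.convertScaleAbs(cv2.resize(i[130:430,200:450],(500,600),interpolation=2),alpha=1.2)
cv2.imwrite("pics/m3.png",np.hstack([a[:,:400],cv2.resize(s[v-75:v+75,u-50:u+50],(400,600),interpolation=2)]))
A=np.linspace(0,2*np.pi,361)
def ext(c,r,z):
    q=np.array([proj(w,[c[0]+r*np.cos(t),c[1]+r*np.sin(t),z]) for t in A]); return q.min(0).round(1),q.max(0).round(1)
print("collar",ext([.6139,-.2053],.041,.038)); print("cup rim",ext(o["tcp_pos"][:2],.032,o["tcp_pos"][2]-.0375))
E
```

```text
7.5 [ 0.61392752 -0.20764066  0.14350572] [-3.05476202e+00 -7.32362775e-01  8.64963539e-04] [ 0.20840182 -0.49749663 -2.81470821]
(np.float64(279.08692981011677), np.float64(297.3333109541419))
collar (array([249.7, 200.9]), array([396.3, 338. ]))
cup rim (array([238.9, 263.1]), array([414.1, 416.1]))
```

View pics/m3.png

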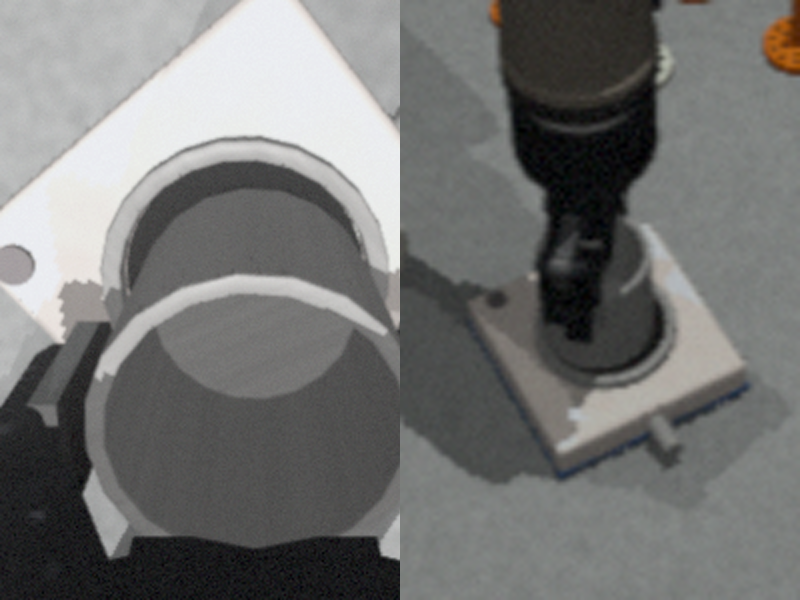

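The cup tilted slightly in the grip when it touched the back of the collar. Its bottom is now about 5 mm behind centre along tool x. I'll shift it and lower again.

Call:
jog_arm(plan=[[[0.37,0.24,0],0],[[0,0,0],0],[[0,0,-0.2],0],[[0,0,-0.3],0],[[0,0,-0.2],0],[[0,0,-0.2],0],[[0,0,0],0],[[0,0,0],0]])

```text
clock: 8.4
tcp_pos: [0.6178, -0.2052, 0.1348]
orientation: [-3.055, -0.733, 0.0]
contact_force: [-1.0, -0.3, -2.2]
grip_width: 0.0637
```

Call:
jog_arm(plan=[[[0,0,-0.1],0],[[0,0,-0.1],0],[[0,0,0],0],[[0,0,0],0]])

```text
clock: 8.8
tcp_pos: [0.6178, -0.2052, 0.1337]
orientation: [3.055, 0.733, -0.0]
contact_force: [-3.6, 0.9, 5.8]
grip_width: 0.064
```

Call:
jog_arm(plan=[[[0,0,0],0],[[0,0,0],0],[[0,0,0],0],[[0,0,0],0],[[0,0,1],0],[[0,0,4],0],[[0,0,4.5],0],[[0,0,4.5],0],[[0,0,0],0],[[0,0,0],0],[[0,0,0],0]], hand=8.5)

```text
clock: 9.9
tcp_pos: [0.6172, -0.2051, 0.2721]
orientation: [-3.054, -0.733, 0.002]
contact_force: [-1.1, -0.0, -0.3]
grip_width: 0.0846
```

```bash
cat >> h.py <<'E'
def ext(c,p,r,z):
    q=np.array([proj(c,[p[0]+r*np.cos(t),p[1]+r*np.sin(t),z]) for t in np.linspace(0,2*np.pi,361)]); return q.min(0).round(1),q.max(0).round(1)
E
python3 - <<'E'
from h import *
o=get_obs();print(o["clock"],o["tcp_pos"])
w=get_calibration("wrist");i=save("wrist","w4.png")
print(ext(w,[.6139,-.2053],.041,.038),ext(w,[.6139,-.2053],.032,.096))
cv2.imwrite("pics/w4c.png",cv2.resize(i[140:300,230:430],(800,640),interpolation=2)[:600])
E
```

```text
9.9 [ 0.61720763 -0.20507366  0.27209774]
(array([281.7, 181.9]), array([369.7, 267.6])) (array([283.5, 202.8]), array([367.1, 282.9]))
```

View pics/w4c.png

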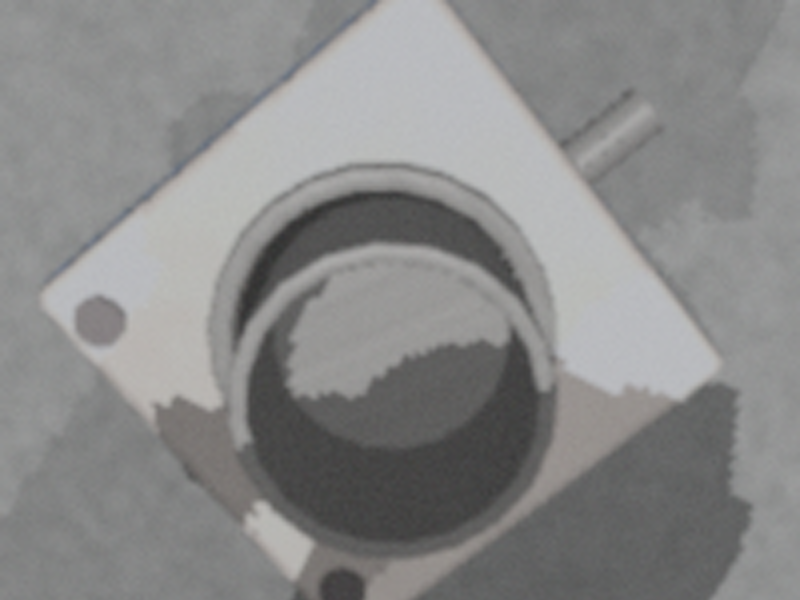

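Call:
jog_arm(plan=[[[-2,3.1,0],0],[[-2.7,3.9,0],0],[[-2.7,3.9,0],0],[[-2.7,3.9,-2],0],[[-2.2,3.1,-2],0],[[-0.8,0.9,-1],0],[[0,0,0],0],[[0,0,0],0],[[0,0,0],0]], hand=3)

```text
clock: 10.85
tcp_pos: [0.489, -0.0197, 0.2239]
orientation: [3.055, 0.729, 0.002]
contact_force: [-0.3, 0.1, -0.4]
grip_width: 0.0299
```

```bash
python3 - <<'E'
from h import *
o=get_obs();print(o["clock"],o["tcp_pos"],o["grip_width"])
w=get_calibration("wrist");i=save("wrist","w5.png")
P=[.4861,-.0173];print(ext(w,P,.024,.008),proj(w,P+[.056]))
cv2.imwrite("pics/w5c.png",cv2.resize(i[140:300,230:430],(800,640),interpolation=2)[:600])
d=np.array(o["tcp_pos"])-[0.61720763,-0.20507366,0.27209774]
c=dict(w);c["xyz"]=np.array(w["xyz"])-d
print("cup",pix2plane(c,328.1,239.9,.096),"collar",pix2plane(c,325.5,223.2,.038))
E
```

```text
10.85 [ 0.48901225 -0.01974116  0.2239449 ] 0.02991487662962439
(array([295.3, 202.9]), array([349.9, 255.9])) (np.float64(321.86231426505327), np.float64(245.89603785878347))
cup [ 0.61845184 -0.20574376  0.096     ] collar [ 0.61714757 -0.20393525  0.038     ]
```

View pics/w5c.png

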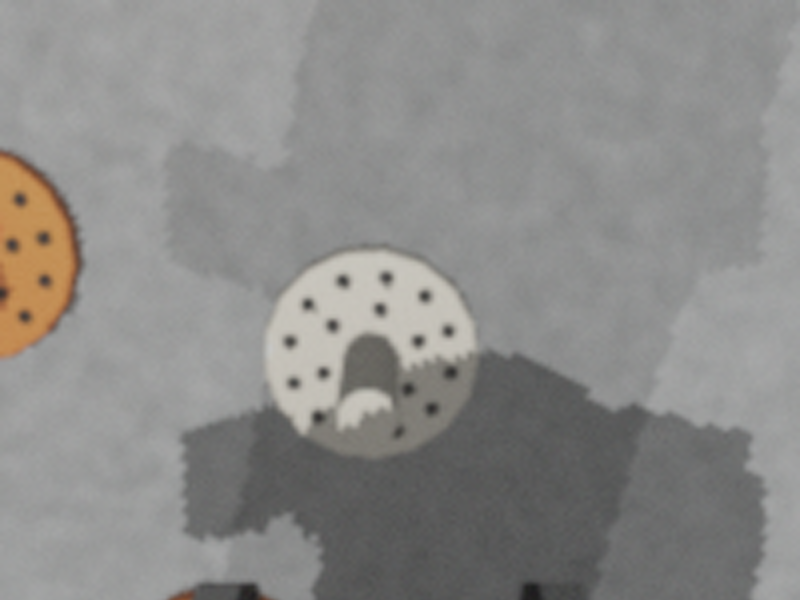

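Puck disc centre is at (322.8,228.1) and the stem top at about (321.5,243.3), within 1.5 mm of the prediction. I'll go down and grip the stem.

Call:
jog_arm(plan=[[[-0.17,0.3,-2],0],[[0,0,-4],0],[[0,0,-3.5],0],[[0,0,-2],0],[[0,0,-1.1],0],[[0,0,0],0],[[0,0,0],0]])

```text
clock: 11.6
tcp_pos: [0.4869, -0.0156, 0.0982]
orientation: [3.055, 0.732, 0.002]
contact_force: [0.5, -0.9, -0.5]
grip_width: 0.0301
```

Call:
jog_arm(plan=[[[0,0,0],0],[[0,0,0],0],[[0,0,0],0],[[0,0,0],0],[[0,0,0],0],[[0,0,0],0]], hand=0.5, grip_force=30)

```text
clock: 12.2
tcp_pos: [0.4869, -0.0155, 0.0985]
orientation: [3.054, 0.732, 0.003]
contact_force: [0.6, -1.0, 6.9]
grip_width: 0.0108
```

Call:
jog_arm(plan=[[[0,0,1.5],0],[[0,0,4],0],[[0,0,4.5],0],[[0.6,-1,3],0],[[2.5,-3.6,0],0],[[3,-4.4,0],0],[[3,-4.4,0],0],[[2.6,-3.7,0],0],[[1.4,-1.9,0],0],[[0,0,0],0],[[0,0,0],0],[[0,0,0],0]])

```text
clock: 13.4
tcp_pos: [0.6127, -0.1983, 0.2273]
orientation: [-3.053, -0.735, 0.001]
contact_force: [-0.1, 1.3, -2.0]
grip_width: 0.011
```

```bash
python3 - <<'E'
from h import *
o=get_obs();print(o["clock"],o["tcp_pos"],o["grip_width"],o["contact_force"])
w=get_calibration("wrist");i=save("wrist","w6.png")
t=o["tcp_pos"];print("puck",ext(w,t[:2],.024,t[2]-.0985+.008),"rim",ext(w,[.618,-.2055],.032,.096))
cv2.imwrite("pics/w6c.png",cv2.convertScaleAbs(cv2.resize(i[160:360,220:430],(630,600),interpolation=2),alpha=1.5))
E
```

```text
13.4 [ 0.61270308 -0.19825355  0.22732882] 0.011033196221007647 [-0.09260478  1.26370542 -1.97206636]
puck (array([280.5, 241.9]), array([373.2, 327.4])) rim (array([290.5, 208.1]), array([391.5, 303.8]))
```

View pics/w6c.png

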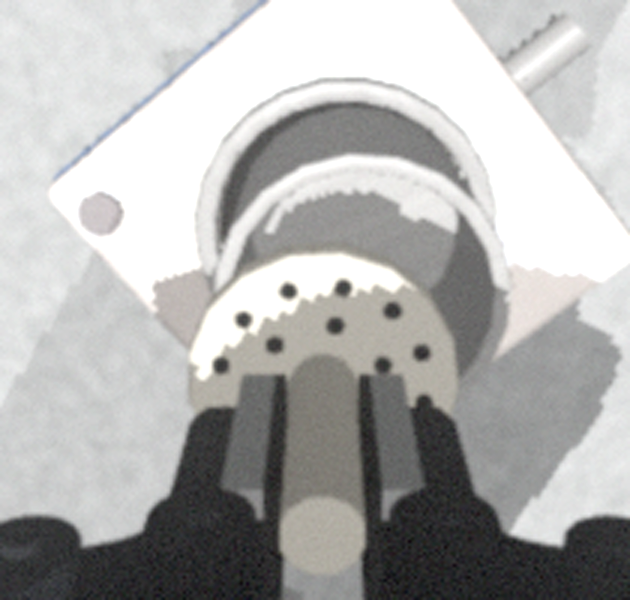

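Call:
jog_arm(plan=[[[0.53,-0.72,0],0],[[0,0,0],0],[[0,0,0],0],[[0,0,0],0]])

```text
clock: 13.85
tcp_pos: [0.6185, -0.207, 0.2275]
orientation: [-3.055, -0.733, 0.0]
contact_force: [-0.3, 0.0, -0.7]
grip_width: 0.011
```

Call:
jog_arm(plan=[[[0,0.13,-3],0],[[0,0,-2],0],[[0,0,-1.5],0],[[0,0,-1],0],[[0,0,-0.8],0],[[0,0,-0.5],0],[[0,0,-0.2],0],[[0,0,0],0],[[0,0,0],0]])

```text
clock: 14.75
tcp_pos: [0.6187, -0.2059, 0.1379]
orientation: [3.055, 0.733, 0.0]
contact_force: [-1.1, -0.2, -2.4]
grip_width: 0.0107
```

Call:
jog_arm(plan=[[[0,0,-0.15],0],[[0,0,-0.1],0],[[0,0,-0.1],0],[[0,0,0],0],[[0,0,0],0]])

```text
clock: 15.25
tcp_pos: [0.619, -0.2058, 0.1345]
orientation: [3.055, 0.733, 0.001]
contact_force: [-0.7, 1.0, 5.1]
grip_width: 0.011
```

Contact at z = 0.1345, as predicted. I'll release with a small opening and draw straight up.

Call:
jog_arm(plan=[[[0,0,0],0],[[0,0,0],0],[[0,0,0],0],[[0,0,1],0],[[0,0,2],0],[[0,0,3],0],[[0,0,4],0],[[0,0,3.5],0],[[0,0,0],0],[[0,0,0],0]], hand=1.9)

```text
clock: 16.25
tcp_pos: [0.619, -0.2059, 0.2706]
orientation: [3.054, 0.732, 0.004]
contact_force: [-0.3, -0.6, -0.6]
grip_width: 0.0191
```

```bash
python3 - <<'E'
from h import *
o=get_obs();print(o["clock"],o["tcp_pos"],o["grip_width"],o["contact_force"])
w=get_calibration("wrist");i=save("wrist","w7.png")
t=o["tcp_pos"];print("stem top",proj(w,[.6185,-.2057,.092]),"disc",ext(w,[.6185,-.2057],.024,.044),"rim",ext(w,[.618,-.2055],.032,.096))
cv2.imwrite("pics/w7c.png",cv2.convertScaleAbs(cv2.resize(i[160:320,230:430],(750,600),interpolation=2),alpha=1.5))
E
```

```text
16.25 [ 0.61899131 -0.20588679  0.27059884] 0.019074558346551276 [-0.31074174 -0.56425625 -0.55024931]
stem top (np.float64(325.7883194248659), np.float64(240.6214493514369)) disc (array([299.5, 199.8]), array([352.3, 251.3])) rim (array([283.1, 200.6]), array([367.4, 281.6]))
```

View pics/w7c.png

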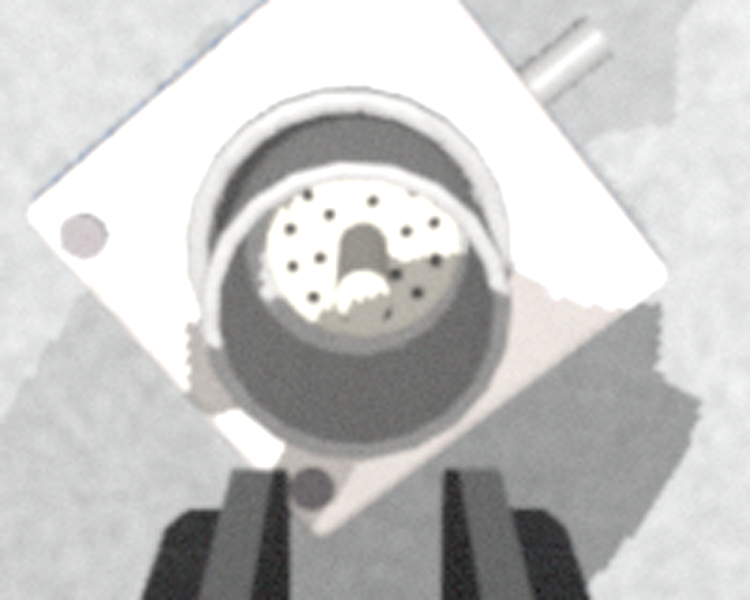

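Puck is flat in the cup and centred, and the cup is in the collar. Barrel next.

Call:
jog_arm(plan=[[[-1.6,-0.4,0],0],[[-3.5,-0.8,0],0],[[-4,-0.9,0],0],[[-4,-0.9,0],0],[[-3,-0.7,0],0],[[-1.4,-0.3,-1],0],[[0,0,0],0],[[0,0,0],0],[[0,0,0],0]], hand=8.5)

```text
clock: 17.2
tcp_pos: [0.4448, -0.2453, 0.259]
orientation: [-3.054, -0.735, -0.001]
contact_force: [0.2, 0.7, 0.1]
grip_width: 0.0848
```

```bash
python3 - <<'E'
from h import *
o=get_obs();print(o["clock"],o["tcp_pos"],o["grip_width"],o["contact_force"])
w=get_calibration("wrist");i=save("wrist","w8.png")
B=[.443,-.246]
print("top",ext(w,B,.032,.07),"brim",ext(w,B,.04,.015))
cv2.imwrite("pics/w8c.png",cv2.convertScaleAbs(cv2.resize(i[160:320,230:430],(750,600),interpolation=2),alpha=1.2))
E
```

```text
17.2 [ 0.44484947 -0.245284    0.2589651 ] 0.08482261197740873 [0.21727706 0.72268195 0.07845174]
top (array([286.7, 199. ]), array([366.5, 275.9])) brim (array([285. , 181.2]), array([368.4, 262.6]))
```

View pics/w8c.png

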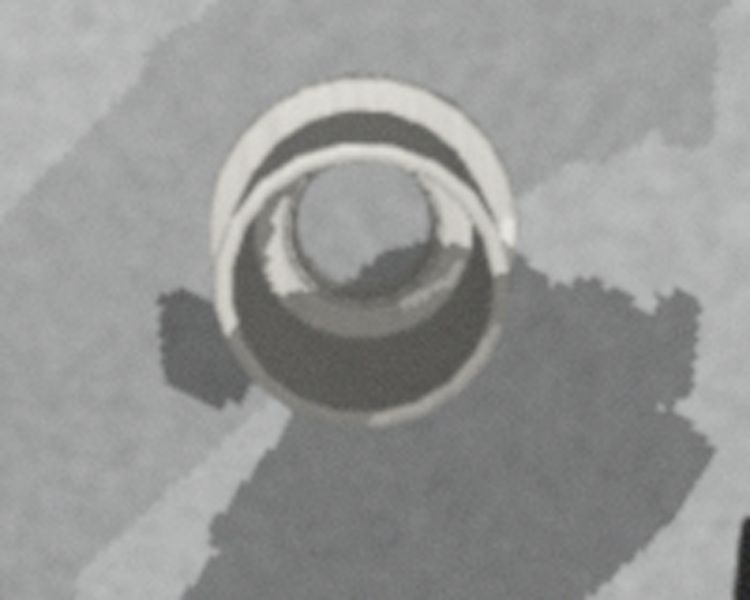

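Call:
jog_arm(plan=[[[0,0,-3],0],[[0,0,-4],0],[[0,0,-4],0],[[0,0,-3],0],[[0,0,-1.7],0],[[0,0,0],0],[[0,0,0],0]])

```text
clock: 17.95
tcp_pos: [0.4445, -0.2456, 0.1022]
orientation: [-3.055, -0.734, -0.001]
contact_force: [0.8, -0.3, -0.5]
grip_width: 0.0853
```

Call:
jog_arm(plan=[[[0,0,0],0],[[0,0,0],0],[[0,0,0],0],[[0,0,0],0],[[0,0,0],0],[[0,0,0],0],[[0,0,0],0]], hand=5.5, grip_force=50)

```text
clock: 18.65
tcp_pos: [0.4447, -0.2461, 0.1036]
orientation: [3.053, 0.732, 0.004]
contact_force: [-0.7, 1.1, 5.8]
grip_width: 0.0626
```

Call:
jog_arm(plan=[[[0,0,1.5],0],[[0,0,4],0],[[0,0,4.5],0],[[0.5,0,4],0],[[2.5,0.6,0],0],[[4,0.9,0],0],[[4,0.9,0],0],[[3.5,0.9,0],0],[[2,0.5,0],0],[[0.8,0.2,0],0],[[0,0,0],0],[[0,0,0],0]])

```text
clock: 19.85
tcp_pos: [0.6152, -0.2067, 0.2419]
orientation: [3.055, 0.731, -0.002]
contact_force: [0.1, -0.7, -2.0]
grip_width: 0.0627
```

```bash
python3 - <<'E'
from h import *
o=get_obs();print(o["clock"],o["tcp_pos"],o["grip_width"],o["contact_force"])
w=get_calibration("wrist");i=save("wrist","w9.png")
t=o["tcp_pos"];z=t[2]-.1036;print("brim",ext(w,t[:2],.04,z+.015),"top",ext(w,t[:2],.032,z+.07),"rim",ext(w,[.6175,-.2057],.032,.096),"collar",ext(w,[.6165,-.2045],.041,.038))
cv2.imwrite("pics/w9c.png",cv2.convertScaleAbs(cv2.resize(i[160:400,220:430],(525,600),interpolation=2),alpha=1.5))
E
```

```text
19.85 [ 0.61520941 -0.20666082  0.24189053] 0.06265267846902096 [ 0.11190499 -0.68961507 -2.03088358]
brim (array([248.5, 210.7]), array([404.8, 355. ])) top (array([236.1, 267.1]), array([416.7, 423.7])) rim (array([279.6, 202.1]), array([374.5, 292.7])) collar (array([276.5, 179.4]), array([374. , 274.2]))
```

View pics/w9c.png

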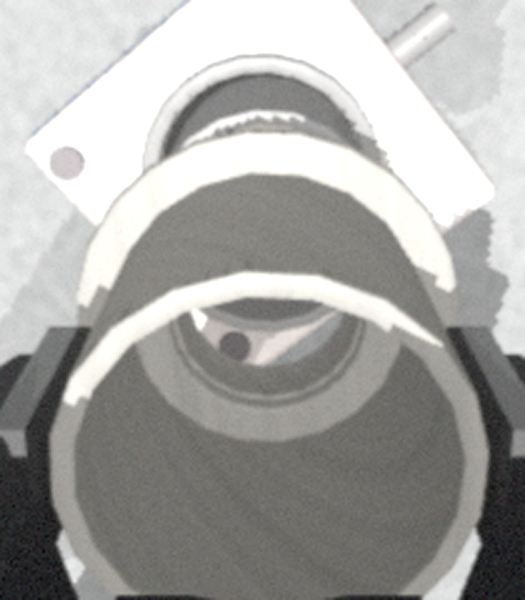

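Call:
jog_arm(plan=[[[0.2,0.08,0],0],[[0,0,0],0],[[0,0,-2],0],[[0,0,-1.2],0],[[0,0,-0.6],0],[[0,0,-0.4],0],[[0,0,-0.4],0],[[0,0,-0.3],0],[[0,0,0],0],[[0,0,0],0]])

```text
clock: 20.9
tcp_pos: [0.6188, -0.205, 0.1933]
orientation: [3.055, 0.733, 0.001]
contact_force: [0.5, -0.1, -1.9]
grip_width: 0.0629
```

In the mouth with no contact, 4 mm still to go.

Call:
jog_arm(plan=[[[0,0,-0.15],0],[[0,0,-0.1],0],[[0,0,-0.1],0],[[0,0,0],0],[[0,0,0],0]])

```text
clock: 21.4
tcp_pos: [0.6188, -0.2051, 0.1899]
orientation: [3.055, 0.732, 0.001]
contact_force: [-0.6, -0.2, 1.6]
grip_width: 0.0627
```

Call:
jog_arm(plan=[[[0,0,-0.05],0],[[0,0,0],0],[[0,0,0],0]])

```text
clock: 21.7
tcp_pos: [0.6189, -0.2051, 0.1899]
orientation: [3.054, 0.733, 0.001]
contact_force: [-1.7, 0.3, 4.9]
grip_width: 0.0629
```

Call:
jog_arm(plan=[[[0,0,0],0],[[0,0,0],0],[[0,0,0],0],[[0,0,0],0],[[0,0,1],0],[[0,0,3],0],[[0,0,4],0],[[0,0,4],0],[[0,0,0],0],[[0,0,0],0],[[0,0,0],0]], hand=8.5)

```text
clock: 22.8
tcp_pos: [0.618, -0.2049, 0.3083]
orientation: [-3.054, -0.733, 0.002]
contact_force: [-0.1, -0.2, 1.0]
grip_width: 0.0852
```

```bash
python3 - <<'E'
from h import *
o=get_obs();print(o["clock"],o["tcp_pos"],o["grip_width"],o["contact_force"])
w=get_calibration("wrist");i=save("wrist","w10.png");s=save("scene","s10.png")
B=[.6185,-.2053]
print("top",ext(w,B,.032,.156),"brim",ext(w,B,.04,.101))
c=get_calibration("scene");u,v=map(int,proj(c,[.618,-.205,.09]));print(u,v)
cv2.imwrite("pics/m10.png",np.hstack([cv2.resize(i[160:320,245:405],(400,400),interpolation=2),cv2.resize(s[v-50:v+50,u-50:u+50],(400,400),interpolation=2)]))
E
```

```text
22.8 [ 0.61803298 -0.20493163  0.3083016 ] 0.0851654141068589 [-0.08256834 -0.17128972  1.02014336]
top (array([281.6, 203.9]), array([373.8, 291.8])) brim (array([280.7, 182.7]), array([374.6, 273.8]))
279 290
```

View pics/m10.png

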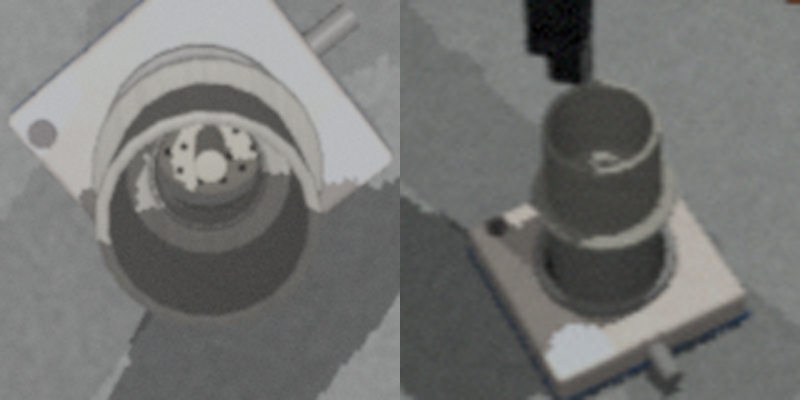

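Barrel is seated upright. Moving to the cap.

Call:
jog_arm(plan=[[[-0.2,2,0],0],[[-0.3,4.4,0],0],[[-0.3,4.4,0],0],[[-0.3,4.4,0],0],[[-0.3,4.4,0],0],[[-0.3,4.4,0],0],[[-0.3,4.4,0],0],[[-0.3,4.4,0],0],[[-0.3,4.4,-1],0],[[-0.3,4.4,-2],0],[[-0.1,3.7,-2],0],[[0,0,0],0]], hand=4.5)

```text
clock: 24.1
tcp_pos: [0.5847, 0.2545, 0.255]
orientation: [-3.048, -0.746, 0.01]
contact_force: [-0.1, 0.2, 0.5]
grip_width: 0.045
```

Call:
jog_arm(plan=[[[0,0,0],0],[[0,0,0],0],[[0,0,0],0]])

```text
clock: 24.4
tcp_pos: [0.5894, 0.2461, 0.2594]
orientation: [3.055, 0.728, 0.001]
contact_force: [-0.3, -0.1, 0.4]
grip_width: 0.045
```

```bash
python3 - <<'E'
from h import *
o=get_obs();print(o["clock"],o["tcp_pos"],o["grip_width"],o["contact_force"])
w=get_calibration("wrist");i=save("wrist","w11.png")
C=[.589,.2487]
print("flange",ext(w,C,.034,.02),"knob",ext(w,C,.012,.054))
cv2.imwrite("pics/w11c.png",cv2.convertScaleAbs(cv2.resize(i[140:340,220:430],(630,600),interpolation=2),alpha=2.2))
E
```

```text
24.4 [0.58940994 0.24611384 0.25935161] 0.0450179853683088 [-0.2552071  -0.05815949  0.40461172]
flange (array([287.9, 185.2]), array([360. , 255.6])) knob (array([309.5, 216.4]), array([337.8, 243.9]))
```

View pics/w11c.png

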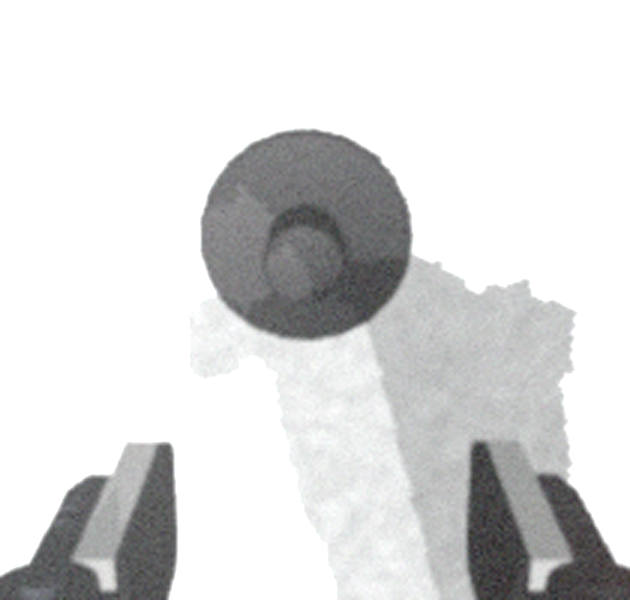

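Call:
jog_arm(plan=[[[0.1,0.53,-3],0],[[0,0,-4],0],[[0,0,-4],0],[[0,0,-3],0],[[0,0,-1.5],0],[[0,0,-0.6],0],[[0,0,0],0],[[0,0,0],0]])

```text
clock: 25.25
tcp_pos: [0.5907, 0.2537, 0.0997]
orientation: [-3.055, -0.732, -0.004]
contact_force: [0.6, 0.3, -0.6]
grip_width: 0.0452
```

Call:
jog_arm(plan=[[[0,0,0],0],[[0,0,0],0],[[0,0,0],0],[[0,0,0],0],[[0,0,0],0],[[0,0,0],0],[[0,0,0],0]], hand=1.5, grip_force=40)

```text
clock: 25.95
tcp_pos: [0.5905, 0.2536, 0.0996]
orientation: [-3.055, -0.732, -0.004]
contact_force: [-0.4, -0.5, 6.5]
grip_width: 0.0231
```

Call:
jog_arm(plan=[[[0,0,1.5],0],[[0,0,4],0],[[0,0,4.5],0],[[0,0,4.5],0],[[0,-1,4.5],0],[[0.2,-4,1],0],[[0.3,-4.4,0],0],[[0.3,-4.4,0],0],[[0.3,-4.4,0],0],[[0.3,-4.4,0],0],[[0.3,-4.4,0],0],[[0.3,-4.4,0],0]])

```text
clock: 27.15
tcp_pos: [0.609, -0.0623, 0.2988]
orientation: [-3.055, -0.733, -0.0]
contact_force: [1.1, 0.3, -2.2]
grip_width: 0.0225
```

Call:
jog_arm(plan=[[[0.3,-4.4,0],0],[[0.3,-4.4,0],0],[[0.3,-3.8,0],0],[[0.2,-1.8,0],0],[[0,0,0],0],[[0,0,0],0],[[0,0,0],0]])

```text
clock: 27.85
tcp_pos: [0.6209, -0.202, 0.2982]
orientation: [-3.052, -0.737, -0.001]
contact_force: [1.0, -0.3, -3.3]
grip_width: 0.0231
```

Call:
jog_arm(plan=[[[-0.1,-0.25,-1],0],[[0,0,-1.2],0],[[0,0,-0.8],0],[[0,0,-0.6],0],[[0,0,-0.3],0],[[0,0,0],0],[[0,0,0],0],[[0,0,0],0]])

```text
clock: 28.65
tcp_pos: [0.6199, -0.2073, 0.2595]
orientation: [3.055, 0.733, 0.001]
contact_force: [-0.2, -0.7, -2.1]
grip_width: 0.0231
```

Call:
jog_arm(plan=[[[0,0.25,0],0],[[0,0,0],0],[[0,0,-0.3],0],[[0,0,-0.3],0],[[0,0,-0.3],0],[[0,0,-0.2],0],[[0,0,0],0],[[0,0,0],0]])

```text
clock: 29.45
tcp_pos: [0.6196, -0.2047, 0.2479]
orientation: [-3.055, -0.733, 0.0]
contact_force: [0.3, 0.3, -1.5]
grip_width: 0.0225
```

The plug is inside the barrel (0.2479 is below the rim-contact height of 0.2556) and free of contact.

Call:
jog_arm(plan=[[[0,0,-0.1],0],[[0,0,-0.1],0],[[0,0,-0.05],0],[[0,0,0],0],[[0,0,0],0]])

```text
clock: 29.95
tcp_pos: [0.6197, -0.2047, 0.2457]
orientation: [3.055, 0.733, 0.0]
contact_force: [-0.9, 0.8, 0.2]
grip_width: 0.0229
```

Call:
jog_arm(plan=[[[0,0,-0.05],0],[[0,0,0],0],[[0,0,0],0]])

```text
clock: 30.25
tcp_pos: [0.6198, -0.2047, 0.2456]
orientation: [3.055, 0.733, 0.001]
contact_force: [-1.5, 0.2, 5.0]
grip_width: 0.0229
```

Call:
jog_arm(plan=[[[0,0,0],0],[[0,0,0],0],[[0,0,0],0],[[0,0,0],0],[[0,0,1],0],[[0,0,3],0],[[0,0,4],0],[[0,0,2],0],[[0,0,0],0],[[0,0,0],0],[[0,0,0],0],[[0,0,0],0]], hand=4.5)

```text
clock: 31.45
tcp_pos: [0.619, -0.2046, 0.3436]
orientation: [-3.054, -0.732, 0.003]
contact_force: [-0.2, -0.3, -0.3]
grip_width: 0.045
```

```bash
python3 - <<'E'
from h import *
o=get_obs();print(o["clock"],o["tcp_pos"],o["grip_width"],o["contact_force"])
w=get_calibration("wrist");i=save("wrist","w12.png");s=save("scene","s12.png")
print("flange",ext(w,[.619,-.205],.034,.166),"knob",ext(w,[.619,-.205],.012,.2))
c=get_calibration("scene");u,v=map(int,proj(c,[.618,-.205,.12]));print(u,v)
cv2.imwrite("pics/m12.png",cv2.convertScaleAbs(np.hstack([cv2.resize(i[160:320,245:405],(400,400),interpolation=2),cv2.resize(s[v-50:v+50,u-50:u+50],(400,400),interpolation=2)]),alpha=1.6))
E
```

```text
31.45 [ 0.61904498 -0.20464606  0.34355128] 0.04495932495920519 [-0.15892351 -0.28400469 -0.28981002]
flange (array([283.2, 195.8]), array([371.9, 281. ])) knob (array([309.6, 236.8]), array([345.4, 270.8]))
279 281
```

View pics/m12.png

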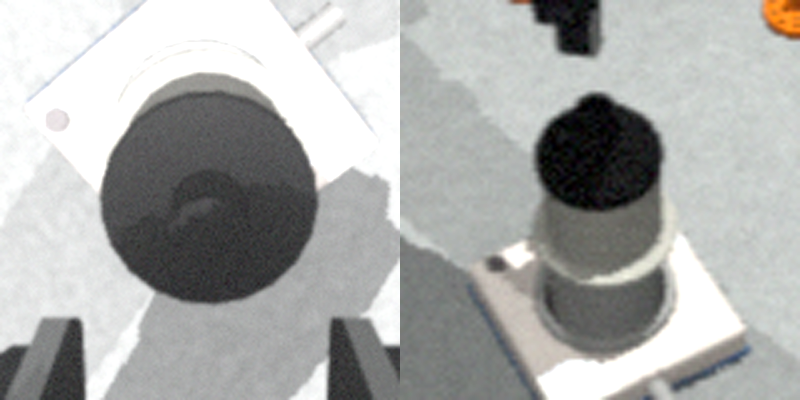

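The cap sits level and centred on the barrel, with the flange within about 1 mm of the predicted outline. The fingers are clear.

```bash
python3 -c "
from bench import *
print(hand_in())"
```

```text
the job is handed in; nothing more can be done
None
```

I built the filter cell on the base in the order given and handed it in at about 31.5 s. The cup, white puck, barrel and black cap were each released and checked before the next.

- **Cup:** it caught the back of the collar on the first try and tilted slightly in the grip. I lifted it, shifted it about 5 mm and lowered it again. The close look after release showed it inside the collar, about 1–2 mm off centre.
- **Puck, barrel, cap:** each came into contact within about 1 mm of the expected seated height.
- **Final picture:** the stack is upright, the cap flange is about 1 mm from its predicted place, and the fingers are clear.
- **Disagreement:** the top camera and the wrist camera differed by 1–3 mm on positions. I used the wrist camera for the fits.
- **Not checked:** I did not re-measure the flask, rack and beaker at the end. The arm passed well clear of all three.

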